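Open the board-test fixture

ROBOT

A 6-joint arm with a two-finger parallel gripper is mounted at the origin on the work surface. World frame = base frame: x ahead of the robot, y to its left, z up, the work surface at z = 0. Lengths are in m, angles in rad, forces in N, time in s.
With the tool pointing down it reaches from about 0.35 to 0.775 m from the base axis. Payload 5.5 kg.
Tool frame: the origin (TCP) lies midway between the tips of the shut fingers; the grasp point (between the pads) lies 19 mm behind it; x points along the fingers, y is the direction in which the jaws open and shut, and the axes are right-handed (so a half turn about x gives the same grasp; the last joint's range is limited). The gripper opens to 85 mm and grips with 20 to 120 N. Pads are 22 mm wide; open, the fingers measure 114 mm over their backs; the gripper's body (76 mm by 85 mm) begins 54 mm behind the grasp point. The pads swing forward as they close: fully open they stand 13 mm farther back than shut.
Start: joints at [1.163, 0.313, 0.046, 1.304, 0, 1.431], TCP at [0.152, 0.555, 0.231] pointing down, gripper open.
Joint ranges: [-2.76, 2.76], [-0.86, 1.69], [-1.03, 1.26], [-2.2, 2.34], [-1.47, 1.5], [-3.14, 3.14]. Speed limits (rad/s): [2.57, 2.57, 3.14, 3.14, 3.14, 3.14].

INTERFACE

Orientations are given as a unit quaternion [w, x, y, z].
In Python, from workcell import env, optics, order, models gives the robot as it stands. The module is installed in compiled form; this text tells all that it offers.
- The arm moves only by the tool servo_tool, never from a script. Its argument "moves" is a list of rows, each a list of 5 numbers: the shift along the tool's x, y, z in cm, then the turn about the tool's x in rad, then the closure, from -1 (fully open) to 1 (shut). A call has exactly 10 rows; each row shifts and turns the commanded pose from where the row before left it, along the tool's axes as they then stand; what a row does not reach is not made up. A row lasts 1/8 s, in which the tool goes at most 62.5 mm and 10.7 degrees, less where a joint would pass 70% of its speed; a pose out of reach is approached as far as the arm can. A call is refused whole if a number of a shift passes 6.25 or a number of a turn 0.188, either way. A call with a gripper value outside its range is refused whole. The fingers move at their own pace and stop on an object; "grip_force" is the grip in N (left out, the last holds). Time passes only in rows, so rows that do not move let the fingers close, or fill a call up. It gives the time, the measured TCP pose, the force and the opening at its end, in the units of the state.
- env.get_state(): the state, without advancing time (a new reading comes with each control period).
- optics.read_camera(name): name is "side" or "top" or "wrist"; returns a dict with "pixels" (480x640x3 uint8, blue, green, red), "vertical_fov" (degrees; the focal length in pixels is half the picture's height over the tangent of half this angle, whatever the lens; pixels are square), "cx", "cy" (the principal point, pixels), "extrinsics" (4x4, takes a point from world to camera coordinates). Camera axes: x right, y up, looking along -z (the intrinsics and any distortion apply to the point x, -y, -z); pixel columns grow to the right and rows downward; lengths in m; the calibration is good to about 2 mm. A picture is of the moment at which its call begins. There is no depth.
- order.hand_in(): hands the job in, once; it reports no verdict.
Trained networks look in a picture, given as the dict that the camera call returned (one of the last four; its "shot" number tells which), for a name from the list of things; names that differ only in an ending like _2 or _b are one class to them, and where a whole thing is asked for, a point or a joint stands for the part that bears it (a point fixed in the world has none). Each returns a list of dicts, best first, with "conf" (0 to 1); they miss things now and then, are a little off and sometimes report something else, mostly with a low value. They report only what shows in the picture. A call takes as long as a camera call.
- models.outline_of(name, picture): "pixels" (480x640 bool, what is visible of it) and "location" ([column, row] in pixels, amid what is visible of it).
- models.pinpoint(name, picture): "location" ([column, row] in pixels: a listed point, or the origin of a listed thing).
The state is a dict: "clock": time; "joint_pos": joint angles; "qvel": joint speeds; "tau": joint torques, N m; "tcp_pos": TCP position; "orientation": TCP orientation; "wrist_force": force on the tool from outside, world axes, zero at the start; "ft_torque": the same for the moment, N m; "finger_gap": finger opening in m.
Only numpy, scipy, OpenCV 4.12 (cv2) and the standard library are available. Lean on these libraries where they do the work, as an engineer would, in place of code of your own. Each camera call takes 0.05 s, during which the arm holds its last target.

TASK

A tested circuit board is still shut in the clamshell test fixture on the bench: press down the release tab at its front so that the lid springs up, then gently push the lid over until it rests fully open on its back stop, without pinching or slamming it. Leave the board lying in its nest and everything else on the bench where it is, and finish with the hand clear.

Things in the scene. Friction and masses are not known exactly. Their poses are not given: they have to be found in the camera images.
- fixture: Clamshell test fixture, fixed to the bench: grey box 165 mm deep (x), 200 mm wide (y), with an aluminium rim 68 mm high and a black-framed lid with a clear window (lid top 80 mm high when shut). Origin: bench height under its middle. Its x axis points from the front (tab, robot side; front face at x = -85 mm) to the hinge at the back; z is up. All x, z below are in this frame.
- lid_hinge (a point): Middle of the hinge line, which runs along the fixture's y at x = +70 mm, z = 72 mm. The lid's free end swings up and back about it. The hinge is damped. The lid weighs about 0.3 kg; pushing it on along its arc from 0.8 rad takes 2 to 4 N at the front edge, less as it rises. From there to upright the front edge goes back 114 mm and rises 46 mm.
- lid (a joint): Lid angle, rad: 0 shut and latched, about 0.8 where its spring pins leave it once released, 1.57 upright, 1.85 fully open, leaning back on its stop. Let go between 0.8 and 1.45 it falls back to 0.8; near upright it may stand; beyond 1.7 it sinks onto the stop by itself in 1 to 2 s.
- lid_edge (a point): Lower front edge of the lid at mid width, moving with the lid, 164 mm from the hinge line (x = -94 mm, z = 68 mm when shut). The lid is a plate 12 mm thick, 200 mm wide, overhanging the box by 9 mm; a steel keeper 30 mm wide sticks out 8 mm more at the middle of the edge. Four pins 14 mm long stand on the underside, 75 and 110 mm from the hinge line.
- tab (a joint): Angle of the steel release tab, rad: 0 at rest, 0.30 fully down. It unlatches the lid at 0.1 to 0.13 (its pad 3 to 4 mm down) and springs back when let go. Pressing at the pad takes about 2 N to start, 5 N fully down.
- tab_pad (a point): Where to press, downwards: middle of the top of the tab's paddle, a level steel plate 38 mm wide (y), 5 mm thick, in front of the box from x = -109 to -143 mm, top at z = 45 mm; this point is at x = -132 mm and has 9 mm of travel. It rocks about a pivot along y at x = -100 mm, z = 40 mm.
- hook_top (a point): Top of the latch hook, one piece with the tab: an upright steel strip 26 mm wide behind the paddle, x = -111 to -98 mm, up to z = 81 mm. It holds down the lid's keeper and tips about 11 mm towards the front as the tab is pressed.
- board: Green circuit board lying in the nest inside the fixture, under the lid: 85 x 115 mm, 3 mm thick, pin rows to 13 mm high, its underside 50 mm above the bench. Origin: middle of its underside. It stays there.
- spare_board: Another such board, loose on the bench to the left of the fixture. Origin: middle of its underside. Not to be moved.
- multimeter: Grey hand multimeter lying flat, 150 x 75 x 42 mm, to the right of the fixture. Origin: middle of its underside. Not to be moved.
- screwdriver: Black-handled screwdriver lying on the bench, 190 mm long, on the far right. Not to be moved.
- jar: Clear jar with a black cap, 54 mm across, 65 mm high, on the far left. Origin: middle of its foot. Not to be moved.
- solder_reel: Reel of solder standing on its end, 62 mm across, 38 mm high, left of the release tab. Origin: middle of its foot. Not to be moved.
- parts_tray: Grey two-compartment tray, 70 x 100 x 24 mm, to the right of the release tab. Origin: middle of its underside. Not to be moved.
- coax_adapter: Small steel coaxial adapter standing upright, 20 mm across, 34 mm high, close to the right of the release tab (85 to 110 mm from its middle). Origin: middle of its foot. Not to be moved or knocked over.

How it is judged:
On the way, in this order (a step that is already met when the one before it is completed fails the run):
1. the release tab is pressed down (value of joint tab above 0.09 rad), for 0.02 s.
2. the lid springs up (value of joint lid above 0.5 rad), for 0.1 s.
At the end, for the whole second after the job is handed in: The lid rests fully open (at least 1.78 of 1.85 rad) and still, the release tab has sprung back (below 0.05 rad), the board lies in its nest (within 10 mm, not raised by 4 mm), and the loose things on the bench are within 25 mm of where they were (value of joint lid above 1.78 rad and velocity of joint lid below 0.05 rad/s and value of joint tab below 0.05 rad and z of board in the frame of fixture between 0.046 and 0.054 m and distance of board from where it was at the start of the episode below 0.01 m and distance of each of spare_board, multimeter, screwdriver, jar, solder_reel, parts_tray, coax_adapter from where it was at the start of the episode below 0.025 m); the robot touches nothing.
It fails at once if the board is lifted out of or shoved in its nest (more than 10 mm) (distance of board from where it was at the start of the episode above 0.01 m).
It fails at once if the lid is pinched or pushed with more than 35 N (contact force between the fingers and lid above 35 N).
It fails at once if the lid is slammed (faster than 4 rad/s) (velocity of joint lid above 4 rad/s).
It fails at once if a loose thing on the bench is moved more than 25 mm or lifted (distance of any of spare_board, multimeter, screwdriver, jar, solder_reel, parts_tray, coax_adapter from where it was at the start of the episode above 0.025 m).
It fails at once if the coaxial adapter is knocked over (angle between coax_adapter's own z axis and vertical above 0.5 rad).
It also fails if it takes over 45 s, if anything falls off the work surface, if the arm or the gripper's body presses on something with over 40 N, if the wrist force passes 120 N, or if a joint passes its speed limit or range.

## Working session

There is one attempt and no reset: what is moved stays moved. The work goes in short steps, Python scripts to look and compute and a tool call to move; the robot and the scene stay as the last step left them, time stands still between calls to the robot, and variables do not carry over. Pictures are saved under pics/ and viewed, and the job is handed in when it is done.

Besides the shell and the picture viewer there is one more tool, called as name(argument=value, ...), one argument or row to a line, values as JSON. servo_tool: Moves the arm, as the interface text tells. Its arguments: {"type":"object","properties":{"moves":{"type":"array"},"grip_force":{"type":"number"}},"required":["moves"]}

```bash
mkdir -p pics
cat > h.py <<'E'
import numpy as np, cv2
from workcell import env, optics, order, models
def K(p):
    f=240/np.tan(np.radians(p["vertical_fov"])/2); return f,p["cx"],p["cy"]
def proj(p,X):
    f,cx,cy=K(p); E=np.array(p["extrinsics"]); c=E[:3,:3]@np.array(X)+E[:3,3]
    return np.array([cx+f*c[0]/-c[2], cy-f*c[1]/-c[2]])
def ray(p,uv):
    f,cx,cy=K(p); E=np.array(p["extrinsics"]); d=np.array([(uv[0]-cx)/f,-(uv[1]-cy)/f,-1.])
    R=E[:3,:3]; return -R.T@E[:3,3], R.T@d
def atz(p,uv,z):
    o,d=ray(p,uv); return o+d*(z-o[2])/d[2]
E
python3 - <<'E'
from h import *
print(env.get_state())
for n in ["top","side","wrist"]:
    p=optics.read_camera(n); cv2.imwrite(f"pics/{n}0.png",p["pixels"])
    print(n,{k:v for k,v in p.items() if k not in("pixels","extrinsics")}, np.round(p["extrinsics"],3).tolist())
    for t,z in [("fixture",0),("lid_hinge",.072),("lid_edge",.068),("tab_pad",.045),("hook_top",.081),("coax_adapter",0),("solder_reel",0),("parts_tray",0)]:
        r=models.pinpoint(t,p)
        print(t,[(np.round(q["location"],1).tolist(),round(q["conf"],2),np.round(atz(p,q["location"],z),3).tolist()) for q in r[:2]])
E
```

```text
{'clock': 0.0, 'joint_pos': array([1.16338320e+00, 3.14017098e-01, 4.49645649e-02, 1.30362609e+00,
       1.48760697e-06, 1.43117604e+00]), 'qvel': array([ 0.00052521,  0.00047906, -0.00028685, -0.00016808, -0.00081401,
       -0.00150376]), 'tau': array([-1.37457471e-03, -4.80625212e+01,  2.98536712e+01,  1.95528113e-02,
       -6.87603233e-05, -1.27309380e-05]), 'tcp_pos': array([0.15195531, 0.554009  , 0.2303935 ]), 'orientation': array([ 0.70059707,  0.09375576,  0.70095761, -0.09503699]), 'wrist_force': array([-0.08436671,  0.04516924, -0.24678901]), 'ft_torque': array([-0.00072521,  0.02541746,  0.04393175]), 'finger_gap': 0.08571013308599919}
top {'vertical_fov': 48.18348637119748, 'cx': 331.8669958009658, 'cy': 233.59150259372583, 'shot': 1} [[-0.064, -0.998, -0.001, 0.096], [0.977, -0.063, 0.202, -0.567], [-0.201, 0.012, 0.979, -1.054], [0.0, 0.0, 0.0, 1.0]]
fixture [([368.8, 220.8], 0.85, [0.607, -0.023, 0.0])]
lid_hinge [([368.3, 182.9], 0.84, [0.672, -0.023, 0.072])]
lid_edge [([370.9, 258.1], 0.76, [0.514, -0.016, 0.068]), ([367.7, 222.1], 0.43, [0.589, -0.015, 0.068])]

[... 693 characters left out ...]
0.673, -0.028, 0.072])]
lid_edge [([329.3, 261.2], 0.76, [0.509, -0.017, 0.068])]
tab_pad [([314.4, 276.1], 0.63, [0.472, -0.013, 0.045])]
hook_top [([325.2, 257.7], 0.71, [0.501, -0.013, 0.081])]
coax_adapter [([337.7, 323.2], 0.68, [0.454, -0.109, -0.0])]
solder_reel [([275.9, 240.7], 0.6, [0.494, 0.152, -0.0])]
parts_tray [([369.9, 362.2], 0.71, [0.443, -0.216, -0.0])]
wrist {'vertical_fov': 69.38416952833185, 'cx': 322.6556200379304, 'cy': 243.70124219723692, 'shot': 3} [[0.265, 0.964, 0.001, -0.576], [-0.927, 0.255, -0.275, 0.034], [-0.266, 0.072, 0.961, -0.378], [0.0, 0.0, 0.0, 1.0]]
fixture []
lid_hinge []
lid_edge []
tab_pad []
hook_top []
coax_adapter []
solder_reel []
parts_tray []
```

View pics/top0.png

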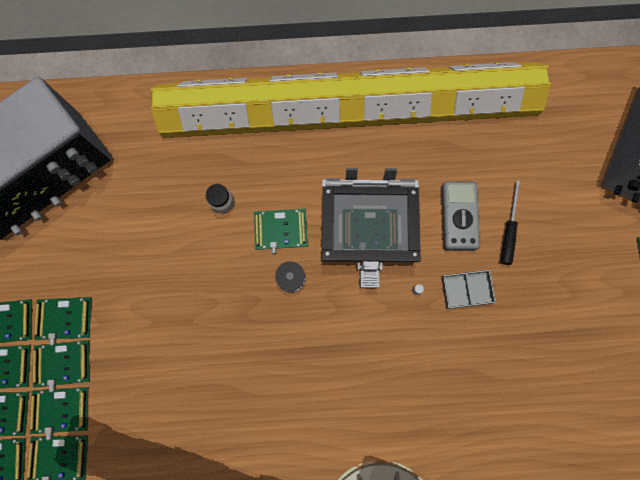

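View pics/side0.png

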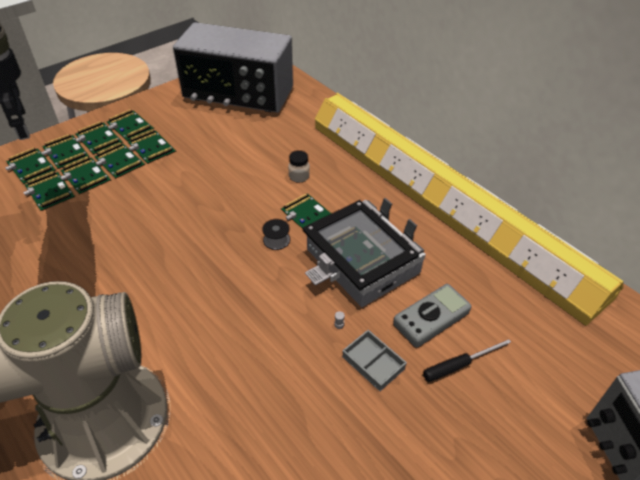

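Run:
```python
from h import *
from scipy.spatial.transform import Rotation as R
s=env.get_state(); w,x,y,z=s["orientation"]; M=R.from_quat([x,y,z,w]).as_matrix(); print("tool axes cols\n",M.round(4))
yaw=-0.067; o=np.array([0.603,-0.0205])
def W(x,y,z):
    c,s=np.cos(yaw),np.sin(yaw); return [o[0]+c*x-s*y,o[1]+s*x+c*y,z]
ims=[]
for n in ["top","side"]:
    p=optics.read_camera(n); im=p["pixels"].copy()
    im=cv2.resize(im,None,fx=3,fy=3)
    def pl(pts,c):
        q=np.array([proj(p,W(*t)) for t in pts]); q=((q+.5)*3*16).astype(int)
        cv2.polylines(im,[q],True,c,1,cv2.LINE_AA,4)
    pl([(-94,-100,80),(-94,100,80),(70,100,80),(70,-100,80)] if 0 else [(-.094,-.1,.08),(-.094,.1,.08),(.07,.1,.08),(.07,-.1,.08)],(0,0,255))
    pl([(-.143,-.019,.045),(-.143,.019,.045),(-.109,.019,.045),(-.109,-.019,.045)],(0,255,255))
    pl([(-.111,-.013,.081),(-.111,.013,.081),(-.098,.013,.081),(-.098,-.013,.081)],(255,0,255))
    u=(proj(p,W(-.03,0,.06))*3).astype(int); im=im[u[1]-200:u[1]+220,u[0]-200:u[0]+200]; ims.append(im)
cv2.imwrite("pics/fit.png",np.hstack(ims))
```

```text
tool axes cols
 [[ 0.000e+00  2.647e-01  9.643e-01]
 [ 1.000e-04  9.643e-01 -2.647e-01]
 [-1.000e+00  1.000e-04 -0.000e+00]]
```

View pics/fit.png

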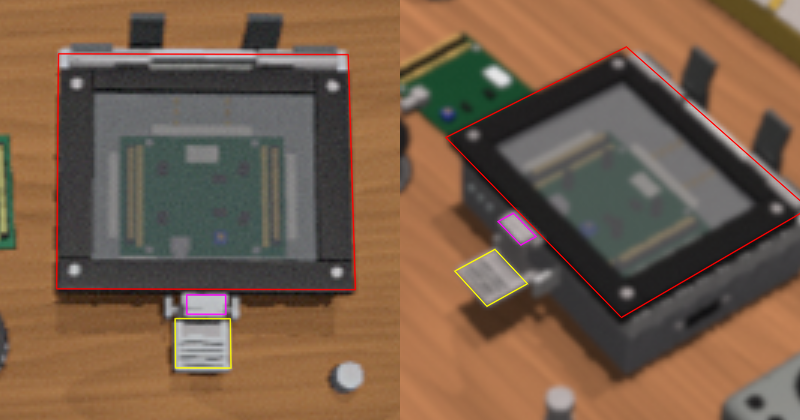

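servo_tool(
  moves=[
    [0, 0, 0, -0.1, 1],
    [0, 0, 0, -0.101, 1],
    [0, -3.4, 2.2, 0, 1],
    [0, -3.4, 2.2, 0, 1],
    [0, -3.4, 2.2, 0, 1],
    [0, -3.4, 2.2, 0, 1],
    [0, -3.4, 2.2, 0, 1],
    [0, -3.4, 2.2, 0, 1],
    [0, -3.4, 2.2, 0, 1],
    [0, -3.4, 2.2, 0, 1],
  ],
  grip_force=40,
)

```text
clock: 2.7
tcp_pos: [0.3102, 0.2703, 0.2315]
orientation: [0.707, 0.024, 0.706, -0.023]
wrist_force: [0.7, -0.1, -0.3]
finger_gap: 0.0001
```

servo_tool(
  moves=[
    [0, -3.4, 2.2, 0, 1],
    [0, -3.4, 2.2, 0, 1],
    [0, -3.4, 2.2, 0, 1],
    [0, -3.4, 2.2, 0, 1],
    [0, -3.4, 2.2, 0, 1],
    [0, -3.4, 2.2, 0, 1],
    [0, -3.4, 2.2, 0, 1],
    [0, -3.3, 2.0, 0, 1],
    [0, 0, 0, 0, 1],
    [0, 0, 0, 0, 1],
  ],
)

```text
clock: 3.95
tcp_pos: [0.4647, -0.0104, 0.2311]
orientation: [0.706, 0.024, 0.707, -0.024]
wrist_force: [0.0, -0.0, -0.3]
finger_gap: -0.0003
```

```bash
cat >> h.py <<'E'
from scipy.spatial.transform import Rotation as Rt
yaw=-0.067; o=np.array([0.603,-0.0205])
def st():
    s=env.get_state(); w,x,y,z=s["orientation"]; M=Rt.from_quat([x,y,z,w]).as_matrix()
    d=s["tcp_pos"][:2]-o; c,sn=np.cos(yaw),np.sin(yaw)
    print("t",round(s["clock"],2),"fix mm",(1000*np.array([c*d[0]+sn*d[1],-sn*d[0]+c*d[1],s["tcp_pos"][2]])).round(1),"toolyaw",round(-np.arctan2(M[0,1],M[1,1]),3),"F",s["wrist_force"].round(2),"gap",round(s["finger_gap"],4))
E
python3 - <<'E'
from h import *
st()
for n in ["top","side"]:
    p=optics.read_camera(n); cv2.imwrite(f"pics/{n}1.png",p["pixels"])
E
```

```text
t 3.95 fix mm [-138.6    0.8  231.1] toolyaw -0.067 F [ 0.03 -0.04 -0.29] gap -0.0003
```

View pics/side1.png

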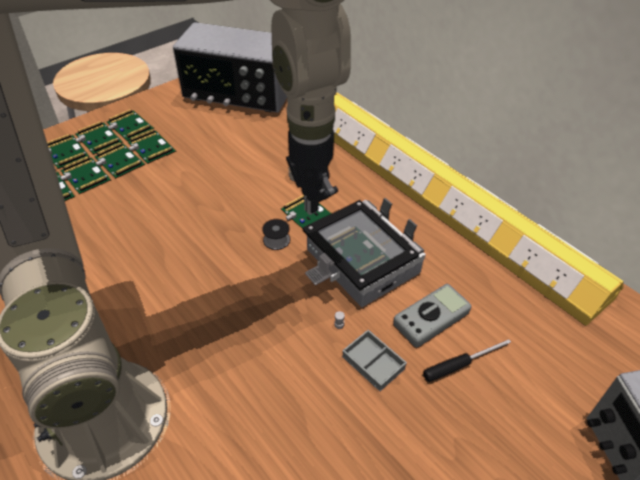

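servo_tool(
  moves=[
    [2.5, 0, 0, 0, 1],
    [2.5, 0, 0, 0, 1],
    [2.5, 0, 0, 0, 1],
    [2.5, 0, 0, 0, 1],
    [2.5, 0, 0, 0, 1],
    [2.0, 0, 0, 0, 1],
    [1.5, 0, 0, 0, 1],
    [1.0, 0, 0, 0, 1],
    [0, 0, 0, 0, 1],
    [0, 0, 0, 0, 1],
  ],
)

```text
clock: 5.3
tcp_pos: [0.4656, -0.0104, 0.0619]
orientation: [0.707, 0.023, 0.706, -0.023]
wrist_force: [-0.6, 0.1, -0.1]
finger_gap: 0.0003
```

Run:
```python
from h import *
st()
ims=[]
for n in ["top","side","wrist"]:
    p=optics.read_camera(n)
    if n=="wrist": cv2.imwrite("pics/wrist2.png",p["pixels"]); continue
    u=proj(p,[.47,-.012,.06]).astype(int); ims.append(cv2.resize(p["pixels"][u[1]-75:u[1]+75,u[0]-65:u[0]+65],None,fx=3,fy=3))
cv2.imwrite("pics/c2.png",np.hstack(ims))
```

```text
t 5.3 fix mm [-137.8    0.8   61.9] toolyaw -0.066 F [-0.59  0.15 -0.11] gap 0.0003
```

View pics/c2.png

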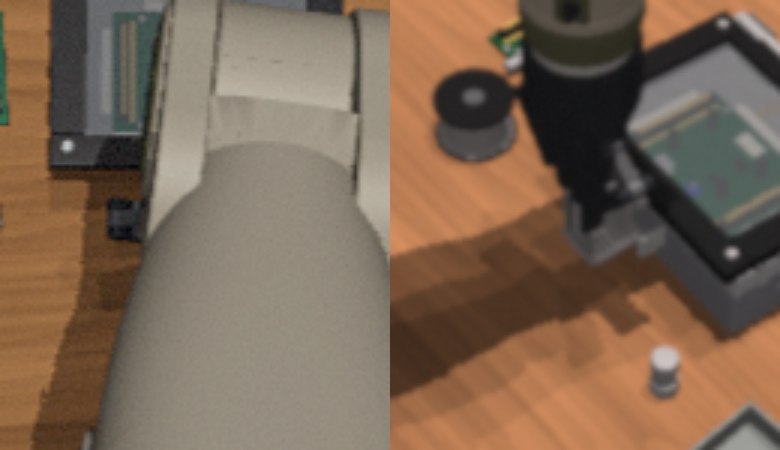

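View pics/wrist2.png

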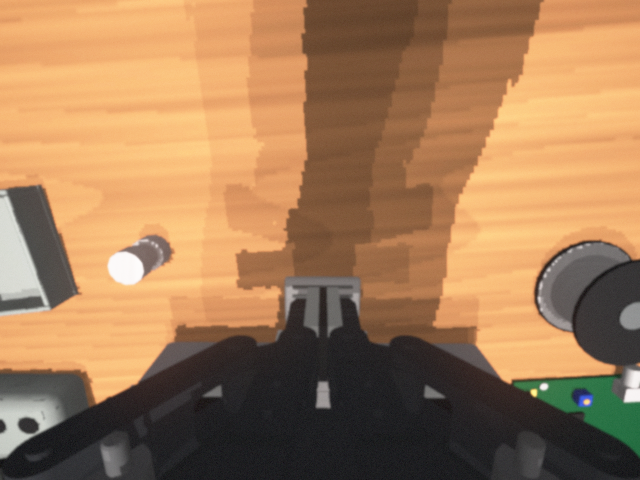

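servo_tool(
  moves=[
    [0.8, 0, 0, 0, 1],
    [0.5, 0, 0, 0, 1],
    [0.4, 0, 0, 0, 1],
    [0.4, 0, 0, 0, 1],
    [0.2, 0, 0, 0, 1],
    [0.1, 0, 0, 0, 1],
    [0, 0, 0, 0, 1],
    [0, 0, 0, 0, 1],
    [0, 0, 0, 0, 1],
    [0, 0, 0, 0, 1],
  ],
)

```text
clock: 6.7
tcp_pos: [0.4646, -0.0105, 0.0372]
orientation: [0.706, 0.024, 0.707, -0.024]
wrist_force: [-5.0, 0.4, 3.5]
finger_gap: -0.0001
```

Run:
```python
from h import *
st()
p=optics.read_camera("side"); cv2.imwrite("pics/side3.png",p["pixels"])
```

```text
t 6.7 fix mm [-138.7    0.7   37.2] toolyaw -0.067 F [-5.03  0.35  3.52] gap -0.0001
```

View pics/side3.png

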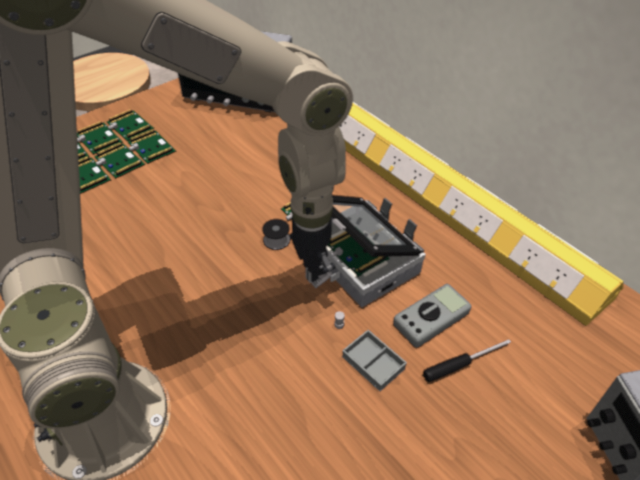

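servo_tool(
  moves=[
    [-0.5, 0, -0.5, 0, 1],
    [-0.5, 0, -1.0, 0, 1],
    [-1.0, 0, -1.0, 0, 1],
    [-1.0, 0, 0, 0, 1],
    [-1.0, 0, 0, 0, 1],
    [-2, 0, 0, 0, 1],
    [-2, 0, 0, 0, 1],
    [-2, 0, 0, 0, 1],
    [-1, 0, 0, 0, 1],
    [0, 0, 0, 0, 1],
  ],
)

```text
clock: 8.0
tcp_pos: [0.4409, -0.0091, 0.148]
orientation: [0.707, 0.024, 0.706, -0.024]
wrist_force: [-0.9, -0.2, -0.5]
finger_gap: -0.0004
```

Run:
```python
from h import *
st()
p=optics.read_camera("side"); cv2.imwrite("pics/side4.png",p["pixels"][120:360,200:520].repeat(2,0).repeat(2,1))
def L(a,r,n,y=0): # lid point: r from hinge, n normal offset (neg=underside)
    x=.07-r*np.cos(a)+n*np.sin(a); z=.072+r*np.sin(a)+n*np.cos(a)
    c,s=np.cos(yaw),np.sin(yaw); return [o[0]+c*x-s*y,o[1]+s*x+c*y,z]
q=models.pinpoint("lid_edge",p); print(q[:2])
for a in (.5,.6,.7,.8,.9): print(a,proj(p,L(a,.164,-.004)).round(1))
```

```text
t 8.0 fix mm [-162.5    0.5  148. ] toolyaw -0.067 F [-0.91 -0.17 -0.5 ] gap -0.0004
[{'location': [349.2, 212.8], 'conf': 0.79}]
0.5 [336.9 229.7]
0.6 [340.5 222.9]
0.7 [344.7 216. ]
0.8 [349.4 209.2]
0.9 [354.6 202.5]
```

View pics/side4.png

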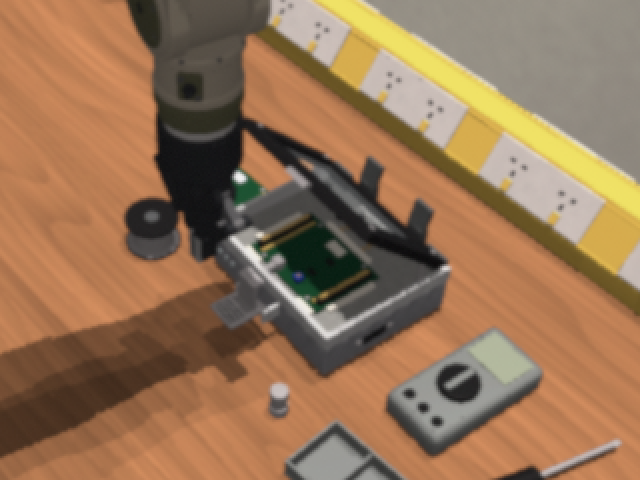

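servo_tool(
  moves=[
    [-1.0, 0, 1.5, 0, 1],
    [-0.7, 0, 1.5, 0, 1],
    [0, 0, 1.5, 0, 1],
    [0, 0, 1.5, 0, 1],
    [0, 0, 1.5, 0, 1],
    [0, 0, 1.0, 0, 1],
    [0, 0, 1.0, 0, 1],
    [0, 0, 0.5, 0, 1],
    [0, 0, 0, 0, 1],
    [0, 0, 0, 0, 1],
  ],
)

```text
clock: 9.35
tcp_pos: [0.5393, -0.0155, 0.1642]
orientation: [0.706, 0.024, 0.707, -0.024]
wrist_force: [-3.8, 0.6, 2.0]
finger_gap: 0.0002
```

Run:
```python
from h import *
st()
p=optics.read_camera("side"); cv2.imwrite("pics/side5.png",p["pixels"][120:360,200:520].repeat(2,0).repeat(2,1))
```

```text
t 9.35 fix mm [-63.9   0.7 164.2] toolyaw -0.067 F [-3.79  0.58  2.05] gap 0.0002
```

View pics/side5.png

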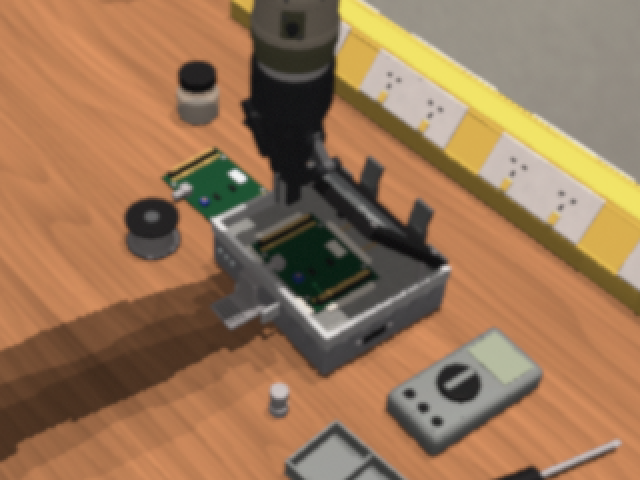

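servo_tool(
  moves=[
    [-0.9, 0, 1.1, 0, 1],
    [-0.9, 0, 1.1, 0, 1],
    [-0.7, 0, 1.1, 0, 1],
    [-0.6, 0, 1.1, 0, 1],
    [-0.5, 0, 1.2, 0, 1],
    [-0.5, 0, 1.2, 0, 1],
    [-0.3, 0, 1.2, 0, 1],
    [-0.3, 0, 1.2, 0, 1],
    [0, 0, 0, 0, 1],
    [0, 0, 0, 0, 1],
  ],
)

```text
clock: 10.65
tcp_pos: [0.6317, -0.0217, 0.2111]
orientation: [0.707, 0.024, 0.707, -0.024]
wrist_force: [-0.8, 0.3, 0.0]
finger_gap: 0.0003
```

Run:
```python
from h import *
st()
p=optics.read_camera("side"); cv2.imwrite("pics/side6.png",p["pixels"][120:360,200:520].repeat(2,0).repeat(2,1))
```

```text
t 10.65 fix mm [ 28.7   0.7 211.1] toolyaw -0.067 F [-0.84  0.26  0.02] gap 0.0003
```

View pics/side6.png

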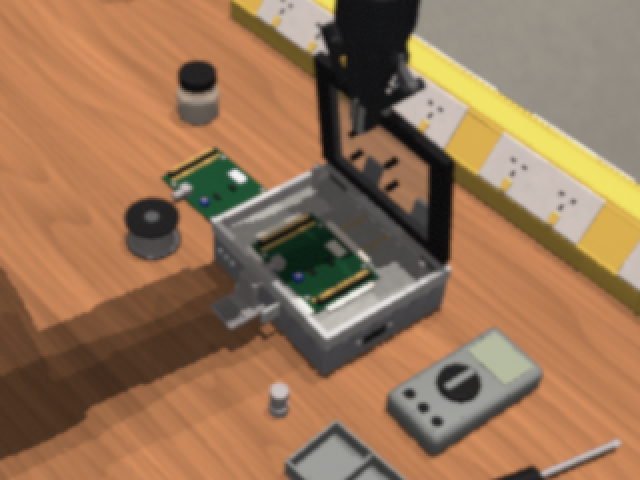

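servo_tool(
  moves=[
    [-0.2, 0, 0.8, 0, 1],
    [-0.1, 0, 0.8, 0, 1],
    [0, 0, 0.7, 0, 1],
    [0, 0, 0.7, 0, 1],
    [0, 0, 0.7, 0, 1],
    [0, 0, 0.7, 0, 1],
    [0, 0, 0.6, 0, 1],
    [0, 0, 0.4, 0, 1],
    [0, 0, 0, 0, 1],
    [0, 0, 0, 0, 1],
  ],
)

```text
clock: 11.95
tcp_pos: [0.6856, -0.0253, 0.2144]
orientation: [0.707, 0.024, 0.707, -0.024]
wrist_force: [-1.2, 0.7, -0.8]
finger_gap: -0.0002
```

Run:
```python
from h import *
st()
p=optics.read_camera("side"); cv2.imwrite("pics/side7.png",p["pixels"][120:360,200:520].repeat(2,0).repeat(2,1))
```

```text
t 11.95 fix mm [ 82.7   0.7 214.4] toolyaw -0.067 F [-1.22  0.73 -0.76] gap -0.0002
```

View pics/side7.png

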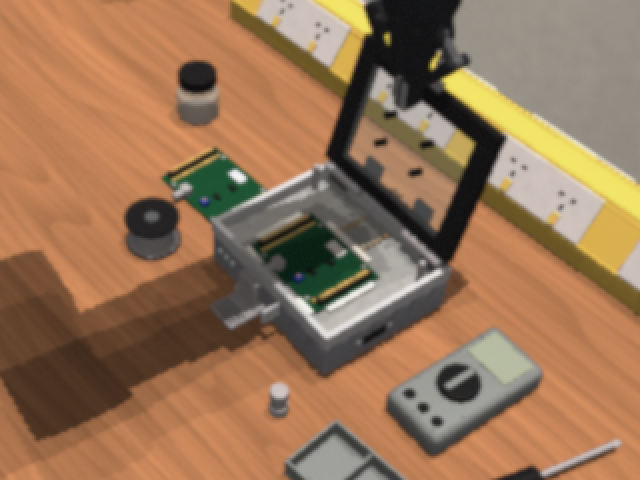

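servo_tool(
  moves=[
    [0, 0, 0, 0, 1],
    [0, 0, 0, 0, 1],
    [0, 0, -0.5, 0, 1],
    [0, 0, -1.0, 0, 1],
    [0, 0, -2, 0, 1],
    [0, 0, -3, 0, 1],
    [0, 0, -3, 0, 1],
    [0, 0, -3, 0, 1],
    [0, 0, -2.5, 0, 1],
    [0, 0, 0, 0, 1],
  ],
)

```text
clock: 13.25
tcp_pos: [0.534, -0.015, 0.2149]
orientation: [0.707, 0.024, 0.707, -0.024]
wrist_force: [-0.4, -0.9, 0.4]
finger_gap: -0.0007
```

servo_tool(
  moves=[
    [-1, 0, -3, 0, 1],
    [-1, 0, -3, 0, 1],
    [-1, 0, -3, 0, 1],
    [-1, 0, -3, 0, 1],
    [0, 0, 0, 0, 1],
    [0, 0, 0, 0, 1],
    [0, 0, 0, 0, 1],
    [0, 0, 0, 0, 1],
    [0, 0, 0, 0, 1],
    [0, 0, 0, 0, 1],
  ],
)

```text
clock: 14.5
tcp_pos: [0.4163, -0.0073, 0.2541]
orientation: [0.707, 0.024, 0.707, -0.024]
wrist_force: [-0.2, 1.2, 0.1]
finger_gap: 0.0002
```

Run:
```python
from h import *
st()
def L(a,r,n,y=0):
    x=.07-r*np.cos(a)+n*np.sin(a); z=.072+r*np.sin(a)+n*np.cos(a)
    c,s=np.cos(yaw),np.sin(yaw); return [o[0]+c*x-s*y,o[1]+s*x+c*y,z]
for i in range(2):
    p=optics.read_camera("side")
    print([(x["location"],x["conf"]) for x in models.pinpoint("lid_edge",p)[:2]])
im=p["pixels"].copy()
for a,c in ((1.7,(255,0,0)),(1.78,(0,255,255)),(1.85,(0,0,255))):
    print(a,proj(p,L(a,.164,-.004)).round(1))
    q=np.array([proj(p,L(a,.164,-.004,y)) for y in(-.1,.1)]).astype(int); cv2.line(im,q[0].tolist(),q[1].tolist(),c,1)
cv2.imwrite("pics/side8.png",np.hstack([p["pixels"][100:340,250:450],im[100:340,250:450]]).repeat(2,0).repeat(2,1))
p=optics.read_camera("top"); cv2.imwrite("pics/top8.png",p["pixels"])
for t in ["coax_adapter","solder_reel","parts_tray"]:
    print(t,[(atz(p,x["location"],0).round(3),x["conf"]) for x in models.pinpoint(t,p)[:1]])
```

```text
t 14.5 fix mm [-187.1    0.6  254.1] toolyaw -0.067 F [-0.22  1.22  0.11] gap 0.0002
[([413.7, 160.8], 0.88)]
[([414.6, 162.1], 0.64)]
1.7 [404.4 164.1]
1.78 [409.2 162.5]
1.85 [413.3 161.4]
coax_adapter []
solder_reel [(array([0.487, 0.15 , 0.   ]), 0.55)]
parts_tray []
```

View pics/side8.png

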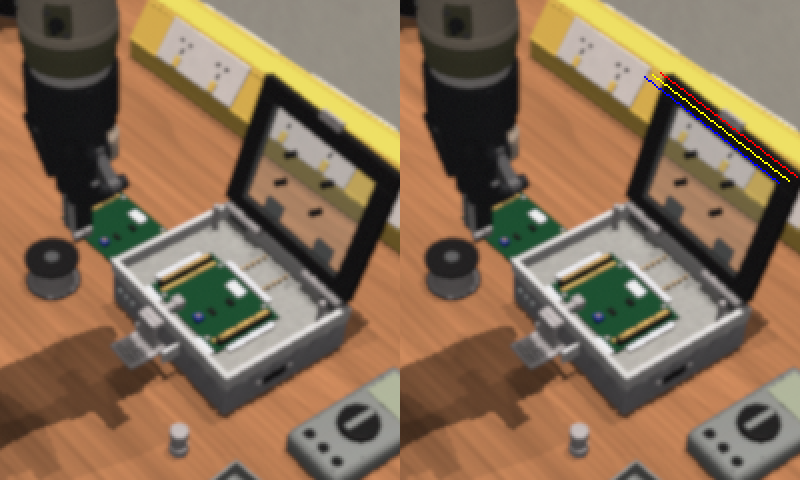

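View pics/top8.png

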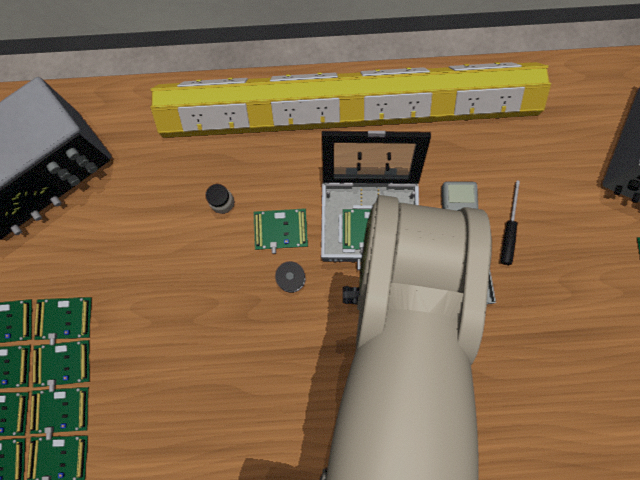

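Run:
```python
from h import *
p=optics.read_camera("side")
for t in ["hook_top","tab_pad","coax_adapter","lid_edge"]: print(t,[(x["location"],x["conf"]) for x in models.pinpoint(t,p)[:1]])
print(order.hand_in())
```

```text
hook_top []
tab_pad [([315.0, 277.3], 0.59)]
coax_adapter [([338.1, 322.8], 0.66)]
lid_edge [([410.3, 160.3], 0.9)]
the job is handed in; nothing more can be done
None
```

I pressed the release tab with the shut fingers and the lid sprang up to about 0.77 rad. I then pushed it along its arc until it leaned back past upright, and it sank onto its stop. The hand drew back clear and I handed the job in at about 14.7 s. The hand-in reports no verdict.

**Forces:** The force readings I took at the end of each move peaked at about 6 N at the tab and 4 N on the lid. I did not measure the lid's speed.

**Last checks:**
- **Lid:** three side-view readings of the lid edge put it at about 1.80 to 1.87 rad. The last, at about 1.80, was the lowest and a few pixels from the others. I took that as scatter in the network, since the line drawn at 1.85 rad matched the picture.
- **Tab:** it is back within about 1 pixel of its starting place. The hook was not detected in the last picture.
- **Board:** it looks undisturbed in its nest. I did not measure it.
- **Adapter and reel:** the adapter is upright and within 1 pixel of where it was in the side view. The reel is within about 4 mm.
- **Other loose things:** the spare board, jar and screwdriver look unmoved in the top view. The arm hid the parts tray and most of the multimeter there, so I did not measure those two at the end.

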